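Start up the fluorescence bench: lamp first, electronics last

TASK

Start up the microscope bench by fingertip presses alone, lifting nothing: first switch on the arc-lamp supply at its red rocker, then press its yellow ignition button home and keep it down for a good second to strike the lamp. Let the button go, and only then switch on the stage controller and camera at the green rocker of the grey power box, since the ignition pulse would damage them if they were already on. Leave the black rocker off, and do not shove the two boxes or disturb the other things on the bench.

Things in the scene. Friction and masses are not known exactly. Their poses are not given: they have to be found in the camera images.
- lamp_supply: Arc-lamp supply, loose: beige case on rubber feet, 128 deep (own x, away from its user) x 120 wide (own y) x 46 high in front, 67 at the back, 1.8 kg. Dark panel on top rises 0.16 rad to the back. On the panel: red rocker at own y = +32 mm, yellow button at y = -32 mm, meter behind them. Origin: centre of the underside. Own x, y lie on the panel's axes, z up.
- lamp_rocker (a joint): Red rocker of the lamp supply, rad: 0 = off (far half stands up, near half down), 0.4 = on (far half pressed down). Over-centre snap spring: it jumps to the nearer end past 0.2. Takes about 4 N at the spot below.
- lamp_rocker_far (a point): Spot to press on the red rocker: top of its far half (white bar mark), 12.5 mm behind the pivot, moves with the rocker. Rocker 35 long (own x of the supply) x 24 wide, raised end about 12 mm above the panel, frame 44 x 32 mm. The spot sinks about 5 mm from off to on; when on, the far half is about 6 mm above the panel.
- ignite (a joint): Yellow round ignition button of the lamp supply, m: 0 = out, 0.006 = pressed home; counts as pressed from 0.004. It springs back. 1.7 N to start, 5 N at the stop.
- ignite_top (a point): Centre of the top of the yellow button, 24 mm across, standing 12 mm above the panel when out, in a 33 mm metal collar 4 mm high. It moves square to the sloping panel.
- power_box: Switched power box, loose: grey metal case on rubber feet, 104 deep (own x, away from its user) x 120 wide (own y) x 56 high, flat top, 1.5 kg. Two rockers on top, of the same size, force and working as the red one: green at own y = +32 mm, black at own y = -32 mm. Origin: centre of the underside.
- instrument_rocker (a joint): Green rocker of the power box (stage controller and camera), rad: 0 = off (far half up), 0.4 = on (far half down). Snaps past 0.2.
- instrument_rocker_far (a point): Spot to press on the green rocker: top of its far half (white bar mark), 12.5 mm behind the pivot; moves with the rocker; sinks about 5 mm from off to on.
- monitor_rocker (a joint): Black rocker of the power box (monitor, not used today), rad: 0 = off, 0.4 = on. It is off and stays off.
- loupe: Bystander, loose: black ring-shaped loupe, 34 mm across, 21 mm high. Origin: centre of the underside as it lies. To be left alone.
- fuse_box: Bystander, loose: small white carton, 34 x 58 x 18 mm. Origin: centre of the underside as it lies. To be left alone.
- driver: Bystander, loose: screwdriver with a blue handle, 176 mm long, 23 mm thick, lying. Origin: centre of the underside as it lies. To be left alone.
- marker_red: Bystander, loose: white marker pen with a red cap, 124 mm long, 16 mm thick, lying. Origin: centre of the underside as it lies. To be left alone.
- lens_can: Bystander, loose: black round lens can, 39 mm across, 52 mm high. Origin: centre of the underside as it lies. To be left alone.
- screw_tin: Bystander, loose: flat grey round tin, 64 mm across, 28 mm high. Origin: centre of the underside as it lies. To be left alone.

How it is judged (in metres and radians):
On the way, in this order (a step that is already met when the one before it is completed fails the run):
1. the red rocker is on while the green one is off (value of joint lamp_rocker above 0.34 rad and value of joint instrument_rocker below 0.06 rad), for 0.2 s.
2. the yellow ignition button is held down, lamp supply on, electronics off (all of step 1 and value of joint ignite above 0.004 m), for 0.8 s.
3. the button is let go and the green rocker is on (value of joint ignite below 0.0015 m and value of joint instrument_rocker above 0.34 rad), for 0.2 s.
At the end, for the whole second after the job is handed in: Red and green rockers on (each past 0.34 of 0.4 rad), yellow button fully out (under 1.5 mm), black rocker off (under 0.06 rad); both boxes standing level (within 0.05 rad), at rest and within 30 mm of where they were (all of step 3 and value of joint lamp_rocker above 0.34 rad and value of joint monitor_rocker below 0.06 rad and distance of each of lamp_supply, power_box from where it was at the start of the episode below 0.03 m and angle between each of lamp_supply, power_box's own z axis and vertical below 0.05 rad and linear speed of each of lamp_supply, power_box below 0.02 m/s); the robot touches nothing.
It fails at once if the ignition button is pressed while the lamp supply is off or the green rocker is on (value of joint ignite above 0.004 m and (value of joint lamp_rocker below 0.2 rad or value of joint instrument_rocker above 0.2 rad)).
It fails at once if the green rocker is switched on while the lamp supply is off (value of joint instrument_rocker above 0.2 rad and value of joint lamp_rocker below 0.2 rad).
It fails at once if the black rocker is switched on (value of joint monitor_rocker above 0.2 rad).
It fails at once if a box is lifted or tipped (10 mm, 0.15 rad) or shoved more than 30 mm (height (world z) of any of lamp_supply, power_box above 0.01 m or angle between any of lamp_supply, power_box's own z axis and vertical above 0.15 rad or distance of any of lamp_supply, power_box from where it was at the start of the episode above 0.03 m).
It fails at once if another thing is lifted or moved more than 30 mm (distance of any of loupe, fuse_box, driver, marker_red, lens_can, screw_tin from where it was at the start of the episode above 0.03 m).
It also fails if it takes over 43 s, if anything falls off the work surface, if the arm or the gripper's body presses on something with over 40 N, if the wrist force passes 120 N, or if a joint passes its speed limit or range.

ROBOT

A 6-joint arm with a two-finger parallel gripper is mounted at the origin on a cart in front of the work surface, level with it; the furniture and walls round the work are solid. World frame = base frame: x ahead of the robot, y to its left, z up, the work surface at z = 0. Lengths are in m, angles in degrees, forces in N, time in s.
With the tool pointing down it reaches from about 0.35 to 0.875 m from the base axis. Payload 4.2 kg.
Tool frame: the origin (TCP) lies on the centre line of the jaws, within the pads' length; the fingertips stand tip_reach ahead of it and the grasp point (between the pads) is the TCP (tip_reach is the distance from the TCP to the fingertips, in m); z points along the fingers, y is the line along which they close (so a half turn about z gives the same grasp; the last joint's range is limited). The gripper opens to 87 mm and grips with 3 to 60 N. Pads are 19 mm wide; open, the fingers measure 117 mm over their backs; the gripper's body (75 mm by 190 mm) begins 51 mm behind the grasp point.
Start: joints at [91.421, 22.042, 0.453, 0, -68.411, -14.817], TCP at [0.145, 0.608, 0.242] pointing down, gripper open.
Joint ranges: [-179.83, 179.83], [-69.29, 118.12], [-61.27, 80.66], [-181.25, 117.63], [-171.15, -9.14], [-177.46, 177.46]. Speed limits (degrees/s): [159.86, 159.86, 180, 180, 180, 180].

INTERFACE

Orientations are given as a 3x3 rotation matrix whose columns are the frame's x, y, z axes.
In Python, from station import sense, capture, finish_job, tip_reach gives the robot as it stands.
- The arm moves only by the tool arm_command, never from a script. Its argument "deltas" is a list of rows, each a list of 7 numbers: the turn, a rotation vector about the tool's x, y, z in rad, then the shift along the tool's x, y, z in cm, then the closure, from -1 (fully open) to 1 (shut), so that 0 is half open. In form: [[rx, ry, rz, dx, dy, dz, hand], ...]. A call has 1 to 8 rows; each row is the pose to reach, as a shift and turn from the pose commanded when the call began, along the tool's axes at that moment; what a row does not reach only later rows make up. A row lasts 1/12 s, in which the tool goes at most 41.7 mm and 7.16 degrees, less where a joint would pass 70% of its speed; a pose out of reach is approached as far as the arm can. A call with a gripper value outside its range is refused whole. The fingers move at their own pace and stop on an object; the grip force is fixed at half the most. Time passes only in rows, so rows that repeat a pose let the fingers close. It gives the time, the measured TCP pose, the force, the opening and the grip force at its end, in the units of the state.
- sense(): the state, without advancing time (a new reading comes with each control period).
- capture(name): name is "scene" or "top"; returns a dict with "pixels" (384x512x3 uint8, blue, green, red), "fovy" (degrees; the focal length in pixels is half the picture's height over the tangent of half this angle, whatever the lens; pixels are square), "cx", "cy" (the principal point, pixels), "rvec" (rotation vector, rad) and "tvec" (3), from world to camera coordinates, as OpenCV has them. Camera axes: x right, y down, z forward; pixel columns grow to the right and rows downward; lengths in m; the calibration is good to about 2 mm. A picture is of the moment at which its call begins. There is no depth.
- finish_job(): hands the job in; it is judged then, once.
The state is a dict: "time_s": time; "joints": joint angles; "joint_velocities": joint speeds; "effort": joint torques, N m; "tcp_pos": TCP position; "ee_rot": TCP orientation; "wrist_force": force on the tool from outside, world axes, zero at the start; "moment": the same for the moment, N m; "gripper_width": opening from 0.0 (shut) to 1.0 (fully open); "gripper_force": force on a finger pad.
Only numpy, scipy, OpenCV 4.12 (cv2) and the standard library are available. Lean on these libraries where they do the work, as an engineer would, in place of code of your own. Each camera call takes 0.05 s, during which the arm holds its last target. There are 200 camera calls.

## Working session

There is one attempt and no reset: what is moved stays moved. The work goes in short steps, Python scripts to look and compute and a tool call to move; the robot and the scene stay as the last step left them, time stands still between calls to the robot, and variables do not carry over. Pictures are saved under pics/ and viewed, at most 10 in all, crops included, and the job is handed in when it is done.

Besides the shell and the picture viewer there is one more tool, called after ">>>" in YAML: its name, and indented under it one key for each argument. arm_command: Moves the arm, as the interface text tells. Its arguments: {"type":"object","properties":{"deltas":{"type":"array"}},"required":["deltas"]}

```bash
mkdir -p pics; cat > h.py <<'E'
import numpy as np, cv2
from station import sense, capture, finish_job, tip_reach
def cam(c):
    f=192/np.tan(np.radians(c["fovy"])/2)
    K=np.array([[f,0,c["cx"]],[0,f,c["cy"]],[0,0,1.]])
    R=cv2.Rodrigues(np.array(c["rvec"],float))[0]; t=np.array(c["tvec"],float).ravel()
    return K,R,t
def ray(c,u,v):
    K,R,t=cam(c); d=R.T@np.linalg.inv(K)@np.array([u,v,1.]); return -R.T@t,d/np.linalg.norm(d)
def onz(c,u,v,z):
    o,d=ray(c,u,v); return o+d*(z-o[2])/d[2]
def tri(c1,p1,c2,p2):
    o1,d1=ray(c1,*p1);o2,d2=ray(c2,*p2)
    s=np.linalg.lstsq(np.c_[d1,-d2],o2-o1,rcond=None)[0]
    a=o1+d1*s[0];b=o2+d2*s[1]; return (a+b)/2,np.linalg.norm(a-b)
E
python3 - <<'E'
from h import *
s=sense(); print(tip_reach,s["time_s"],s["tcp_pos"],s["ee_rot"],s["gripper_width"],s["wrist_force"])
for n in("scene","top"):
    c=capture(n); cv2.imwrite(f"pics/{n}0.png",c["pixels"]); K,R,t=cam(c); print(n,c["fovy"],c["cx"],c["cy"],-R.T@t,R[2])
E
```

```text
0.019 0.0 [0.14463886 0.60743974 0.24044738] [[ 9.72751901e-01 -2.31848166e-01 -4.09154338e-04]
 [-2.31848501e-01 -9.72749446e-01 -2.18815713e-03]
 [ 1.09315564e-04  2.22339583e-03 -9.99997522e-01]] 1.002549411802995 [-0.87802113 -0.0426257   0.50599392]
scene 46.514198808351054 258.5655364803388 195.6596421135397 [-0.47037276  0.8940524   0.66009599] [ 0.74846655 -0.50657869 -0.42799047]
top 48.85362442721676 254.13968704275496 195.03261260765396 [0.40108275 0.22781229 1.10073092] [ 0.0984772  -0.01236245 -0.99506252]
```

View pics/scene0.png

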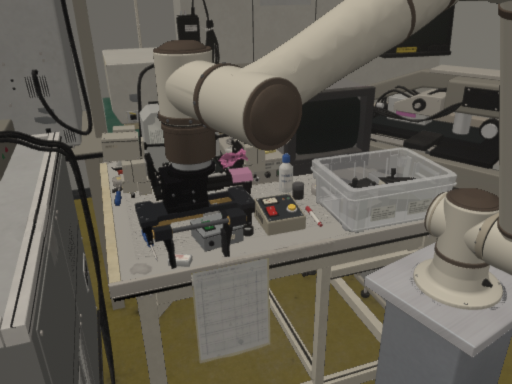

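View pics/top0.png

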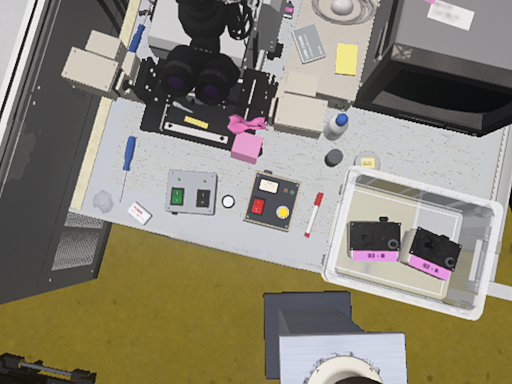

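The scene view shows the gripper partly hiding the grey box (215,235), with the lamp supply at (280,212). In the top view the grey box is at (190,193) with its green rocker at (177,197). The lamp supply is at (270,202), with the red rocker at (258,207) and the yellow button at (283,212). I'll enlarge both.

```bash
python3 - <<'E'
from h import *
t=cv2.imread("pics/top0.png");s=cv2.imread("pics/scene0.png")
a=cv2.resize(t[155:240,155:315],None,fx=5,fy=5,interpolation=cv2.INTER_CUBIC)[:, :800]
cv2.imwrite("pics/topcrop.png",a)
b=cv2.resize(s[180:270,180:330],None,fx=5,fy=5,interpolation=cv2.INTER_CUBIC)
cv2.imwrite("pics/scenecrop.png",b)
def blobs(im,x0,x1,y0,y1):
    h=cv2.cvtColor(im,cv2.COLOR_BGR2HSV); out={}
    for n,lo,hi in(("red",(0,150,90),(8,255,255)),("yel",(20,120,120),(35,255,255)),("grn",(50,100,40),(85,255,255))):
        m=cv2.inRange(h,lo,hi); k=np.zeros_like(m);k[y0:y1,x0:x1]=m[y0:y1,x0:x1]
        _,_,st,ce=cv2.connectedComponentsWithStats(k)
        for i in range(1,len(st)):
            if st[i][4]>10: print(n,st[i],ce[i]); out.setdefault(n,ce[i])
    return out
print("top");A=blobs(t,155,300,155,240)
print("scene");B=blobs(s,180,305,180,270)
ct=capture("top");cs=capture("scene")
for n in A:
    print(n,onz(ct,*A[n],.062), tri(ct,A[n],cs,B[n]) if n in B else "")
E
```

```text
top
red [251 199  13  15 126] [257.26984127 205.88095238]
yel [278 208   9   9  63] [282.3015873  211.96825397]
yel [155 235  16   5  42] [160.52380952 237.92857143]
grn [172 189  10  15 128] [176.5       196.4609375]
scene
red [266 206  11  10  74] [271.18918919 210.41891892]
yel [288 204   8   6  38] [291.34210526 206.39473684]
grn [204 226  10   4  24] [208.625      227.45833333]
red [0.47686674 0.20781148 0.062     ] (array([0.47738683, 0.2080042 , 0.05769932]), np.float64(0.0006881645334880336))
yel [0.46049225 0.14656322 0.062     ] (array([0.46062808, 0.14638628, 0.05968333]), np.float64(1.0826759373827321e-05))
grn [0.50452125 0.40624965 0.062     ] (array([0.50405073, 0.40568174, 0.05339077]), np.float64(0.004786445187091744))
```

View pics/topcrop.png

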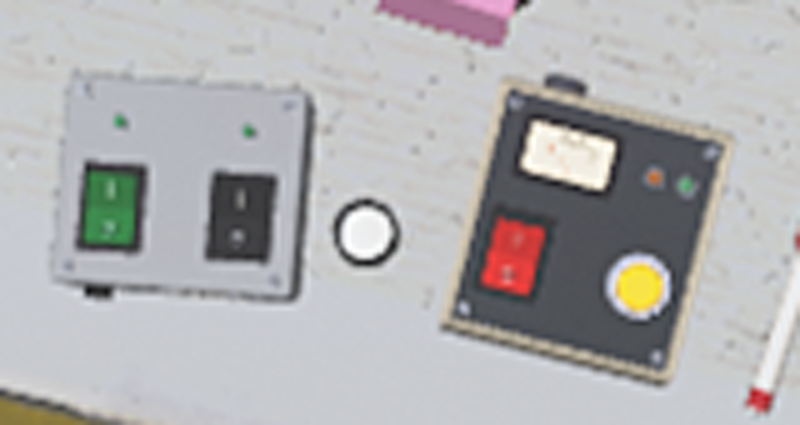

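View pics/scenecrop.png

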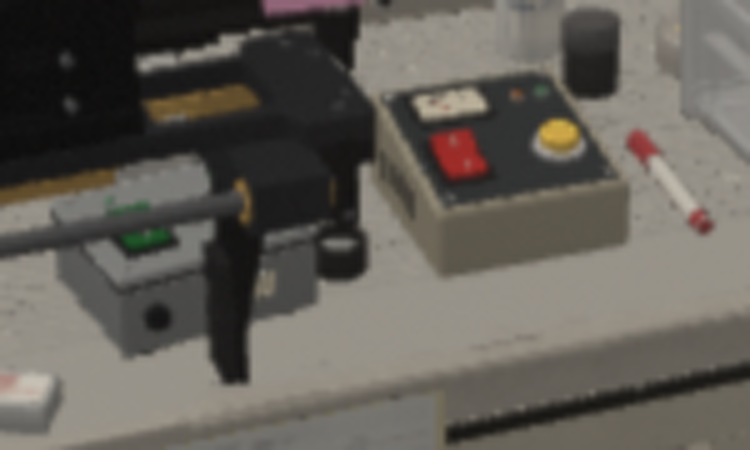

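```bash
cat >> h.py <<'E'
def goto(p,yaw=None):
    s=sense();R=np.array(s["ee_rot"]);d=R.T@(np.array(p)-s["tcp_pos"])*100
    r=""
    if yaw is not None:
        y=np.radians(yaw);T=np.array([[np.cos(y),np.sin(y),0],[np.sin(y),-np.cos(y),0],[0,0,-1]])
        r=cv2.Rodrigues(R.T@T)[0].ravel().round(3)
    print("tcp",np.round(s["tcp_pos"],4),"F",np.round(s["wrist_force"],1),"delta cm",d.round(2),"rot",r,"t",s["time_s"])
E
python3 - <<'E'
from h import *
ct=capture("top")
f=lambda u,v,z:onz(ct,155+(u+.5)/5-.5,155+(v+.5)/5-.5,z)
red=np.array([.477,.208]);yel=np.array([.4606,.1464])
d=red-yel;yl=np.degrees(np.arctan2(d[1],d[0]))-90
g=f(112,207,.065)[:2];b=f(241,216,.065)[:2];e=g-b;yp=np.degrees(np.arctan2(e[1],e[0]))-90
print("yaws",yl,yp,"spacing",np.linalg.norm(d),np.linalg.norm(e),"g,b",g,b)
for n,c,y in(("red",red,yl),("grn",g,yp)):
    a=np.radians(y);print(n,"spot12.5",c+.0125*np.array([np.cos(a),np.sin(a)]))
print("I marks",f(517,240,.066),f(110,188,.067),"edges back/front lamp",f(617,107,.067),f(555,352,.046),"box front/back",f(178,292,.056),f(192,85,.056))
goto([.491,.204,.18],yl)
E
```

```text
yaws -14.90825801225526 -5.263911650326747 spacing 0.06374574495603606 0.06352220446278203 g,b [0.5053336 0.4045029] [0.49950585 0.34124859]
red spot12.5 [0.48907924 0.2047841 ]
grn spot12.5 [0.51778088 0.4033561 ]
I marks [0.48460914 0.20590534 0.066     ] [0.51452573 0.40509603 0.067     ] edges back/front lamp [0.54932819 0.15496856 0.067     ] [0.42985948 0.1878837  0.046     ] box front/back [0.46334681 0.37371362 0.056     ] [0.56650742 0.36592478 0.056     ]
tcp [0.1447 0.6078 0.241 ] F [ 0.7  0.1 -0.2] delta cm [43.04 31.25  6.14] rot [ 0.001 -0.     0.026] t 0.25
```

>>> arm_command:
  deltas:
    - [0,0,0.026,43,31.2,6,1]
    - [0,0,0.026,43,31.2,6,1]
    - [0,0,0.026,43,31.2,6,1]
    - [0,0,0.026,43,31.2,6,1]
    - [0,0,0.026,43,31.2,6,1]
    - [0,0,0.026,43,31.2,6,1]
    - [0,0,0.026,43,31.2,6,1]
    - [0,0,0.026,43,31.2,6,1]

```text
time_s: 0.92
tcp_pos: [0.3613, 0.3549, 0.2042]
ee_rot: [[0.967, -0.256, 0.0], [-0.256, -0.967, 0.0], [0.0, -0.001, -1.0]]
wrist_force: [1.0, 0.3, 0.7]
gripper_width: 0.48
gripper_force: 0.0
```

```bash
python3 -c "
from h import *
goto([.490,.2045,.12],-15)"
```

```text
tcp [0.3613 0.3549 0.2042] F [1.  0.3 0.7] delta cm [16.29 11.24  8.42] rot [-0.001 -0.     0.003] t 0.9167
```

>>> arm_command:
  deltas:
    - [0,0,0,15,10.3,3,1]
    - [0,0,0,15,10.3,3,1]
    - [0,0,0,15,10.3,5,1]
    - [0,0,0,15,10.3,6,1]
    - [0,0,0,15,10.3,7,1]
    - [0,0,0,15,10.3,7,1]
    - [0,0,0,15,10.3,7,1]
    - [0,0,0,15,10.3,7,1]

```text
time_s: 1.58
tcp_pos: [0.4793, 0.2189, 0.1345]
ee_rot: [[0.966, -0.257, 0.001], [-0.257, -0.966, 0.0], [0.001, -0.0, -1.0]]
wrist_force: [0.2, 0.4, 0.5]
gripper_width: 0.007
gripper_force: 0.0
```

```bash
python3 - <<'E'
from h import *
goto([.490,.2045,.105],-15)
c=capture("scene");im=c["pixels"];cv2.imwrite("pics/s1.png",cv2.resize(im[140:260,170:330],None,fx=5,fy=5,interpolation=cv2.INTER_CUBIC))
# project planned tip, and landmarks
K,R,t=cam(c)
for p in([.490,.2045,.086],[.489,.2048,.066],[.5055,.4045,.064],[.5178,.4034,.067]):
    q=K@(R@np.array(p)+t);q=q[:2]/q[2];print(p,q.round(1),((q-[170,140]+.5)*5).round())
E
```

```text
tcp [0.4793 0.2189 0.1345] F [0.2 0.4 0.5] delta cm [1.4  1.12 2.95] rot [-0.    -0.001  0.002] t 1.5833
[0.49, 0.2045, 0.086] [269.8 199.9] [501. 302.]
[0.489, 0.2048, 0.066] [269.9 206.2] [502. 333.]
[0.5055, 0.4045, 0.064] [207.7 223.6] [191. 421.]
[0.5178, 0.4034, 0.067] [205.8 220.8] [182. 407.]
```

View pics/s1.png

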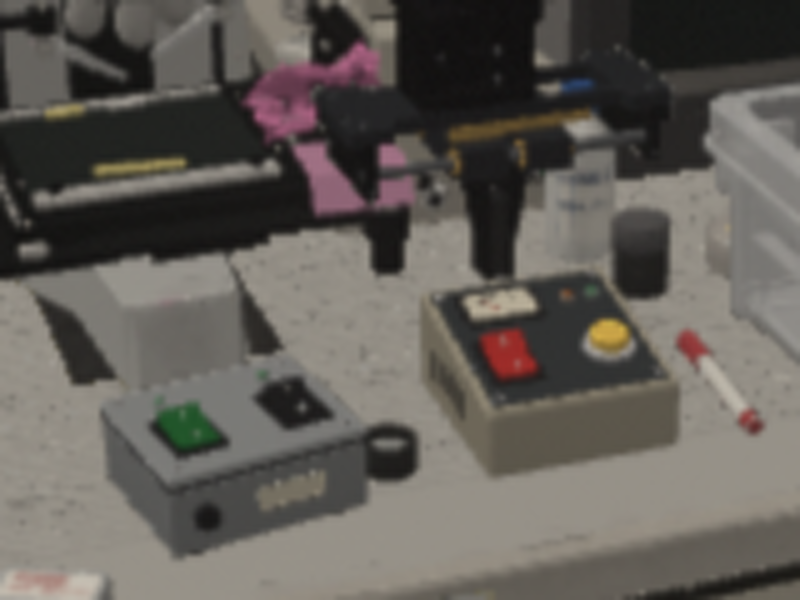

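The red spot projects onto the rocker's far half at (502,333) in the crop, and both boxes are clear. There is a dark post beside the gripper at (388,255) that I can't identify, so I'll check it from above.

```bash
python3 - <<'E'
from h import *
c=capture("top");im=c["pixels"];cv2.imwrite("pics/t1.png",cv2.resize(im[60:260,150:350],None,fx=3,fy=3,interpolation=cv2.INTER_CUBIC))
K,R,t=cam(c)
for p in([.4793,.2189,.1155],):
    q=K@(R@np.array(p)+t);q=q[:2]/q[2];print(q,((q-[150,60]+.5)*3).round())
c=capture("scene");K,R,t=cam(c)
for p in([.4793,.2189,.1155],):
    q=K@(R@np.array(p)+t);q=q[:2]/q[2];print(q,((q-[170,140]+.5)*5).round())
E
```

```text
[252.90481272 203.27208467] [310. 431.]
[267.85551307 193.32500837] [492. 269.]
```

View pics/t1.png

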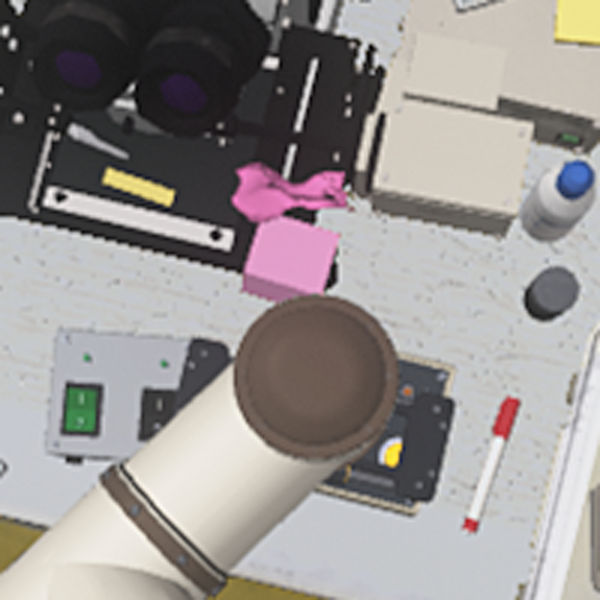

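The post is part of the microscope next to the pink box at (335,270), well clear. The projected fingertip at (492,269) matches what the scene view shows, so I'll go on.

>>> arm_command:
  deltas:
    - [0,0,0,1,0.8,1.5,1]
    - [0,0,0,1.2,1.0,2.5,1]
    - [0,0,0,1.2,1.0,2.5,1]
    - [0,0,0,1.2,1.0,2.5,1]

```text
time_s: 2.07
tcp_pos: [0.4875, 0.2061, 0.1089]
ee_rot: [[0.967, -0.256, -0.001], [-0.256, -0.967, -0.001], [-0.001, 0.001, -1.0]]
wrist_force: [0.3, -0.1, -0.7]
gripper_width: 0.002
gripper_force: 0.0
```

```bash
python3 -c "
from h import *
goto([.4905,.2045,.087],-15)"
```

```text
tcp [0.4875 0.2061 0.1089] F [ 0.3 -0.1 -0.7] delta cm [0.33 0.07 2.19] rot [0.001 0.001 0.003] t 2.0667
```

>>> arm_command:
  deltas:
    - [0,0,0,0.3,0.05,0.8,1]
    - [0,0,0,0.3,0.05,1.5,1]
    - [0,0,0,0.3,0.05,1.8,1]
    - [0,0,0,0.3,0.05,2.0,1]
    - [0,0,0,0.3,0.05,2.1,1]

```text
time_s: 2.48
tcp_pos: [0.4906, 0.2045, 0.0877]
ee_rot: [[0.966, -0.257, -0.001], [-0.257, -0.966, -0.001], [-0.0, 0.001, -1.0]]
wrist_force: [-0.4, 0.2, -0.2]
gripper_width: 0.007
gripper_force: 0.0
```

>>> arm_command:
  deltas:
    - [0,0,0,0,0,0.1,1]
    - [0,0,0,0,0,0.2,1]
    - [0,0,0,0,0,0.2,1]

```text
time_s: 2.73
tcp_pos: [0.4911, 0.2046, 0.0866]
ee_rot: [[0.967, -0.257, 0.001], [-0.257, -0.967, -0.0], [0.001, -0.0, -1.0]]
wrist_force: [-0.4, -1.3, 2.7]
gripper_width: 0.01
gripper_force: 1.4
```

>>> arm_command:
  deltas:
    - [0,0,0,0,0,0.1,1]
    - [0,0,0,0,0,0.2,1]
    - [0,0,0,0,0,0.2,1]

```text
time_s: 2.98
tcp_pos: [0.4915, 0.2049, 0.0844]
ee_rot: [[0.966, -0.257, 0.002], [-0.257, -0.966, 0.001], [0.001, -0.002, -1.0]]
wrist_force: [0.5, 0.0, 0.7]
gripper_width: 0.005
gripper_force: 0.5
```

>>> arm_command:
  deltas:
    - [0,0,0,0,0,0.1,1]
    - [0,0,0,0,0,0.2,1]
    - [0,0,0,0,0,0.2,1]

```text
time_s: 3.23
tcp_pos: [0.4902, 0.2044, 0.0814]
ee_rot: [[0.966, -0.257, -0.002], [-0.257, -0.966, -0.001], [-0.001, 0.001, -1.0]]
wrist_force: [-0.6, 0.4, -0.4]
gripper_width: 0.002
gripper_force: 0.0
```

>>> arm_command:
  deltas:
    - [0,0,0,0,0,0.1,1]
    - [0,0,0,0,0,0.1,1]
    - [0,0,0,0,0,0.1,1]

```text
time_s: 3.48
tcp_pos: [0.4904, 0.2045, 0.0811]
ee_rot: [[0.966, -0.257, -0.001], [-0.257, -0.966, -0.0], [-0.001, 0.001, -1.0]]
wrist_force: [-1.8, 0.4, 1.9]
gripper_width: 0.007
gripper_force: 1.3
```

>>> arm_command:
  deltas:
    - [0,0,0,0,0,0.1,1]
    - [0,0,0,0,0,0.1,1]

```text
time_s: 3.65
tcp_pos: [0.4904, 0.2045, 0.0808]
ee_rot: [[0.967, -0.257, -0.001], [-0.257, -0.967, -0.001], [-0.0, 0.001, -1.0]]
wrist_force: [-4.0, -0.0, 7.8]
gripper_width: 0.004
gripper_force: 3.7
```

>>> arm_command:
  deltas:
    - [0,0,0,0,0,-1,1]
    - [0,0,0,0,0,-3,1]
    - [0,0,0,-2,0,-7,1]
    - [0,0,0,-2,2,-8,1]
    - [0,0,0,-2,3,-8,1]
    - [0,0,0,-2,3,-8,1]

```text
time_s: 4.15
tcp_pos: [0.4631, 0.1796, 0.161]
ee_rot: [[0.966, -0.258, 0.001], [-0.258, -0.966, 0.001], [0.0, -0.002, -1.0]]
wrist_force: [-0.2, -0.6, -1.2]
gripper_width: 0.009
gripper_force: 0.0
```

```bash
python3 - <<'E'
from h import *
goto([.4595,.1465,.105],-15)
c=capture("scene");im=c["pixels"];cv2.imwrite("pics/s2.png",cv2.resize(im[180:240,230:310],None,fx=8,fy=8,interpolation=cv2.INTER_CUBIC))
E
```

```text
tcp [0.4631 0.1796 0.161 ] F [-0.2 -0.6 -1.2] delta cm [0.5  3.3  5.59] rot [-0.002 -0.     0.001] t 4.15
```

View pics/s2.png

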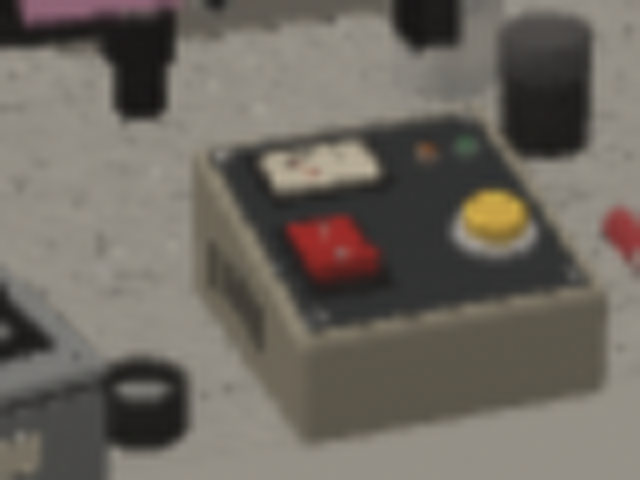

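The red rocker's near half now stands up (front face at (345,275)) and its far half is down, so it is on. The box hasn't moved. Next is the button.

>>> arm_command:
  deltas:
    - [0,0,0,0.2,2,3,1]
    - [0,0,0,0.2,2.8,5,1]
    - [0,0,0,0.2,2.8,5.2,1]
    - [0,0,0,0.2,2.8,5.2,1]

```text
time_s: 4.53
tcp_pos: [0.4581, 0.1525, 0.1064]
ee_rot: [[0.966, -0.257, -0.003], [-0.257, -0.966, -0.003], [-0.003, 0.004, -1.0]]
wrist_force: [0.3, 1.2, 0.4]
gripper_width: 0.004
gripper_force: 0.0
```

```bash
python3 -c "
from h import *
goto([.4600,.1465,.088],-15)"
```

```text
tcp [0.4581 0.1525 0.1064] F [0.3 1.2 0.4] delta cm [0.34 0.53 1.84] rot [0.004 0.003 0.002] t 4.5333
```

>>> arm_command:
  deltas:
    - [0,0,0,0.2,0.4,0.6,1]
    - [0,0,0,0.2,0.4,1.2,1]
    - [0,0,0,0.2,0.4,1.4,1]
    - [0,0,0,0.2,0.4,1.5,1]
    - [0,0,0,0.2,0.4,1.5,1]

```text
time_s: 4.95
tcp_pos: [0.4596, 0.1491, 0.0932]
ee_rot: [[0.967, -0.257, 0.0], [-0.257, -0.967, 0.0], [0.0, -0.0, -1.0]]
wrist_force: [0.2, -0.3, -0.2]
gripper_width: 0.005
gripper_force: 0.0
```

>>> arm_command:
  deltas:
    - [0,0,0,0,0,0.15,1]
    - [0,0,0,0,0,0.3,1]
    - [0,0,0,0,0,0.3,1]

```text
time_s: 5.2
tcp_pos: [0.4593, 0.1488, 0.0901]
ee_rot: [[0.966, -0.257, -0.0], [-0.257, -0.966, 0.0], [-0.0, 0.0, -1.0]]
wrist_force: [-0.1, -1.0, 0.1]
gripper_width: 0.005
gripper_force: 0.0
```

>>> arm_command:
  deltas:
    - [0,0,0,0,0,0.15,1]
    - [0,0,0,0,0,0.3,1]
    - [0,0,0,0,0,0.3,1]

```text
time_s: 5.45
tcp_pos: [0.4593, 0.1487, 0.0869]
ee_rot: [[0.966, -0.257, -0.0], [-0.257, -0.966, -0.0], [-0.0, 0.0, -1.0]]
wrist_force: [-0.0, 0.4, 1.1]
gripper_width: 0.007
gripper_force: 0.0
```

>>> arm_command:
  deltas:
    - [0,0,0,0,0.1,0.15,1]
    - [0,0,0,0,0.1,0.3,1]
    - [0,0,0,0,0.1,0.3,1]

```text
time_s: 5.7
tcp_pos: [0.4595, 0.1479, 0.0843]
ee_rot: [[0.967, -0.257, 0.001], [-0.257, -0.967, 0.0], [0.001, -0.0, -1.0]]
wrist_force: [0.5, -1.1, 2.8]
gripper_width: 0.009
gripper_force: 1.1
```

>>> arm_command:
  deltas:
    - [0,0,0,0,0,0.15,1]
    - [0,0,0,0,0,0.2,1]
    - [0,0,0,0,0,0.2,1]

```text
time_s: 5.95
tcp_pos: [0.4597, 0.1479, 0.0824]
ee_rot: [[0.967, -0.257, 0.001], [-0.257, -0.967, 0.0], [0.001, -0.0, -1.0]]
wrist_force: [1.5, -0.5, 3.7]
gripper_width: 0.007
gripper_force: 1.6
```

>>> arm_command:
  deltas:
    - [0,0,0,0,0,0.1,1]
    - [0,0,0,0,0,0.2,1]
    - [0,0,0,0,0,0.25,1]
    - [0,0,0,0,0,0.25,1]

```text
time_s: 6.28
tcp_pos: [0.4598, 0.148, 0.0799]
ee_rot: [[0.967, -0.257, 0.001], [-0.257, -0.967, 0.0], [0.001, -0.001, -1.0]]
wrist_force: [2.7, -2.7, 5.8]
gripper_width: 0.007
gripper_force: 2.2
```

>>> arm_command:
  deltas:
    - [0,0,0,0,0,0.1,1]
    - [0,0,0,0,0,0.1,1]
    - [0,0,0,0,0,0.1,1]

```text
time_s: 6.53
tcp_pos: [0.4598, 0.148, 0.0793]
ee_rot: [[0.967, -0.256, 0.001], [-0.256, -0.967, 0.0], [0.001, -0.001, -1.0]]
wrist_force: [1.7, -2.2, 6.8]
gripper_width: 0.006
gripper_force: 3.2
```

>>> arm_command:
  deltas:
    - [0,0,0,0,0,0.08,1]
    - [0,0,0,0,0,0.08,1]
    - [0,0,0,0,0,0.08,1]
    - [0,0,0,0,0,0.08,1]
    - [0,0,0,0,0,0.08,1]
    - [0,0,0,0,0,0.08,1]
    - [0,0,0,0,0,0.08,1]
    - [0,0,0,0,0,0.08,1]

```text
time_s: 7.2
tcp_pos: [0.4599, 0.148, 0.0791]
ee_rot: [[0.967, -0.256, 0.002], [-0.256, -0.967, 0.0], [0.002, -0.001, -1.0]]
wrist_force: [1.7, -3.5, 10.7]
gripper_width: 0.007
gripper_force: 5.4
```

>>> arm_command:
  deltas:
    - [0,0,0,0,0,0,1]
    - [0,0,0,0,0,0,1]
    - [0,0,0,0,0,0,1]
    - [0,0,0,0,0,0,1]
    - [0,0,0,0,0,0,1]
    - [0,0,0,0,0,0,1]
    - [0,0,0,0,0,0,1]
    - [0,0,0,0,0,0,1]

```text
time_s: 7.87
tcp_pos: [0.4599, 0.148, 0.0791]
ee_rot: [[0.967, -0.256, 0.002], [-0.256, -0.967, 0.0], [0.002, -0.001, -1.0]]
wrist_force: [1.6, -1.8, 10.5]
gripper_width: 0.005
gripper_force: 5.4
```

Force reached 10.6 N and the depth stopped changing, about 6–7 mm after first contact, so the button was home and held for over 1.3 s. I'll release it and move to the green rocker.

>>> arm_command:
  deltas:
    - [0,0,0,0,0,-1,1]
    - [0,0,0,0,0,-3,1]
    - [0,0,0,0,0,-7,1]
    - [0,0,0,0,0,-9,1]
    - [0,0,0,0,0,-9,1]

```text
time_s: 8.28
tcp_pos: [0.4606, 0.1492, 0.1716]
ee_rot: [[0.967, -0.256, 0.006], [-0.256, -0.967, 0.005], [0.005, -0.006, -1.0]]
wrist_force: [0.8, -0.3, -0.2]
gripper_width: 0.001
gripper_force: 0.0
```

```bash
python3 - <<'E'
from h import *
goto([.519,.4035,.14],-5.3)
c=capture("scene");im=c["pixels"];a=cv2.resize(im[185:255,180:310],None,fx=6,fy=6,interpolation=cv2.INTER_CUBIC);cv2.imwrite("pics/s3.png",a)
ct=capture("top")
h=cv2.cvtColor(im,cv2.COLOR_BGR2HSV);m=cv2.inRange(h[205:245,185:230],(50,100,40),(85,255,255))
_,_,st,ce=cv2.connectedComponentsWithStats(m);i=1+np.argmax(st[1:,4]);g=ce[i]+[185,205];print(g,st[i])
print(tri(ct,(176.7,196.5),c,g))
E
```

```text
tcp [0.4606 0.1492 0.1716] F [ 0.8 -0.3 -0.2] delta cm [ -0.89 -26.06   3.31] rot [-0.006 -0.005 -0.167] t 8.2833
[206.98507463 225.2238806 ] [17 16 12  9 67]
(array([0.50492617, 0.40659183, 0.05985725]), np.float64(0.0010871787939665198))
```

View pics/s3.png

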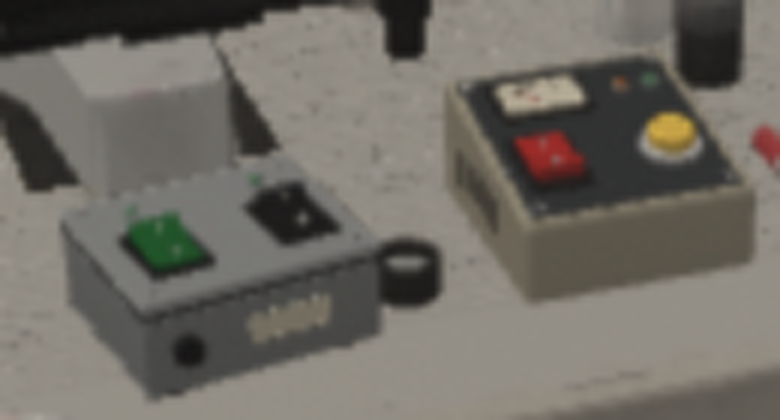

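The button is back out at (670,130), the red rocker is on, the green one at (165,240) is still off and the boxes haven't shifted. The green pivot comes out at (0.505, 0.406), matching the earlier measurement.

>>> arm_command:
  deltas:
    - [0,0,-0.167,-0.5,-26,0,1]
    - [0,0,-0.167,-0.5,-26,0,1]
    - [0,0,-0.167,-0.5,-26,1,1]
    - [0,0,-0.167,-0.5,-26,2,1]
    - [0,0,-0.167,-0.5,-26,3,1]
    - [0,0,-0.167,-0.5,-26,3,1]
    - [0,0,-0.167,-0.5,-26,3,1]
    - [0,0,-0.167,-0.5,-26,3,1]

```text
time_s: 9.05
tcp_pos: [0.5197, 0.4022, 0.1327]
ee_rot: [[0.996, -0.09, -0.005], [-0.09, -0.996, -0.005], [-0.005, 0.005, -1.0]]
wrist_force: [0.7, -0.8, 0.2]
gripper_width: 0.006
gripper_force: 0.0
```

```bash
python3 -c "
from h import *
goto([.519,.4035,.11],-5.3)"
```

```text
tcp [0.5197 0.4022 0.1327] F [ 0.7 -0.8  0.2] delta cm [-0.07 -0.14  2.27] rot [0.005 0.005 0.002] t 9.05
```

>>> arm_command:
  deltas:
    - [0,0,0,0,-0.1,1.5,1]
    - [0,0,0,0,-0.1,3,1]
    - [0,0,0,0,-0.1,3.8,1]
    - [0,0,0,0,-0.1,4,1]
    - [0,0,0,0,-0.1,4,1]
    - [0,0,0,0,-0.1,4,1]

```text
time_s: 9.55
tcp_pos: [0.5214, 0.401, 0.0983]
ee_rot: [[0.996, -0.093, 0.0], [-0.093, -0.996, 0.0], [0.0, -0.0, -1.0]]
wrist_force: [0.2, -0.0, -0.3]
gripper_width: 0.004
gripper_force: 0.0
```

>>> arm_command:
  deltas:
    - [0,0,0,0,0,0.15,1]
    - [0,0,0,0,0,0.3,1]
    - [0,0,0,0,0,0.3,1]

```text
time_s: 9.8
tcp_pos: [0.5212, 0.4013, 0.0952]
ee_rot: [[0.996, -0.093, 0.0], [-0.093, -0.996, 0.001], [0.0, -0.001, -1.0]]
wrist_force: [-0.3, -0.4, -0.7]
gripper_width: 0.006
gripper_force: 0.0
```

>>> arm_command:
  deltas:
    - [0,0,0,0,0,0.15,1]
    - [0,0,0,0,0,0.3,1]
    - [0,0,0,0,0,0.3,1]

```text
time_s: 10.05
tcp_pos: [0.521, 0.4012, 0.0915]
ee_rot: [[0.996, -0.093, -0.0], [-0.093, -0.996, -0.0], [-0.0, 0.0, -1.0]]
wrist_force: [0.2, -0.5, -0.7]
gripper_width: 0.007
gripper_force: 0.0
```

>>> arm_command:
  deltas:
    - [0,0,0,-0.15,-0.25,0,1]
    - [0,0,0,-0.15,-0.25,0.2,1]
    - [0,0,0,-0.15,-0.25,0.3,1]
    - [0,0,0,-0.15,-0.25,0.3,1]

```text
time_s: 10.38
tcp_pos: [0.5197, 0.4039, 0.0884]
ee_rot: [[0.996, -0.093, -0.001], [-0.093, -0.996, -0.0], [-0.001, 0.001, -1.0]]
wrist_force: [0.7, -0.9, -0.5]
gripper_width: 0.006
gripper_force: 0.0
```

>>> arm_command:
  deltas:
    - [0,0,0,0,0,0.15,1]
    - [0,0,0,0,0,0.3,1]
    - [0,0,0,0,0,0.3,1]

```text
time_s: 10.63
tcp_pos: [0.5207, 0.404, 0.0864]
ee_rot: [[0.996, -0.092, 0.002], [-0.092, -0.996, 0.0], [0.001, -0.001, -1.0]]
wrist_force: [1.2, 0.0, 1.8]
gripper_width: 0.003
gripper_force: 1.3
```

>>> arm_command:
  deltas:
    - [0,0,0,0,0,0.1,1]
    - [0,0,0,0,0,0.2,1]
    - [0,0,0,0,0,0.2,1]

```text
time_s: 10.88
tcp_pos: [0.5193, 0.4037, 0.0831]
ee_rot: [[0.996, -0.093, -0.002], [-0.093, -0.996, -0.0], [-0.001, 0.001, -1.0]]
wrist_force: [0.5, -1.2, 0.4]
gripper_width: 0.004
gripper_force: 0.0
```

>>> arm_command:
  deltas:
    - [0,0,0,0,0,0.1,1]
    - [0,0,0,0,0,0.2,1]
    - [0,0,0,0,0,0.2,1]

```text
time_s: 11.13
tcp_pos: [0.5194, 0.4038, 0.0818]
ee_rot: [[0.996, -0.093, -0.001], [-0.093, -0.996, -0.001], [-0.001, 0.001, -1.0]]
wrist_force: [-1.8, -1.8, 1.9]
gripper_width: 0.004
gripper_force: 1.2
```

>>> arm_command:
  deltas:
    - [0,0,0,0,0,0.05,1]
    - [0,0,0,0,0,0.1,1]
    - [0,0,0,0,0,0.1,1]

```text
time_s: 11.38
tcp_pos: [0.5195, 0.4038, 0.0817]
ee_rot: [[0.996, -0.092, -0.001], [-0.092, -0.996, -0.001], [-0.001, 0.001, -1.0]]
wrist_force: [-4.0, -1.4, 5.4]
gripper_width: 0.008
gripper_force: 3.2
```

Contact was lost and then became stiff at the stop, the same as on the red rocker. I'll lift away, move back out of view and check.

>>> arm_command:
  deltas:
    - [0,0,0,0,0,-1,1]
    - [0,0,0,0,0,-4,1]
    - [0,0,0,0,0,-8,1]
    - [0,0,0,-2,0,-12,1]
    - [0,0,0,-4,-3,-15,1]
    - [0,0,0,-4,-3,-15,1]
    - [0,0,0,-4,-3,-15,1]
    - [0,0,0,-4,-3,-15,1]

```text
time_s: 12.05
tcp_pos: [0.4824, 0.4375, 0.2302]
ee_rot: [[0.996, -0.092, -0.001], [-0.092, -0.996, -0.0], [-0.001, 0.0, -1.0]]
wrist_force: [-0.5, 0.1, -0.3]
gripper_width: 0.005
gripper_force: 0.0
```

```bash
python3 - <<'E'
from h import *
goto([.519,.4035,.11])
c=capture("scene");im=c["pixels"];a=cv2.resize(im[185:255,180:310],None,fx=6,fy=6,interpolation=cv2.INTER_CUBIC);cv2.imwrite("pics/s4.png",a)
E
```

```text
tcp [0.4824 0.4375 0.2302] F [-0.5  0.1 -0.3] delta cm [ 3.97  3.05 12.02] rot  t 12.05
```

View pics/s4.png

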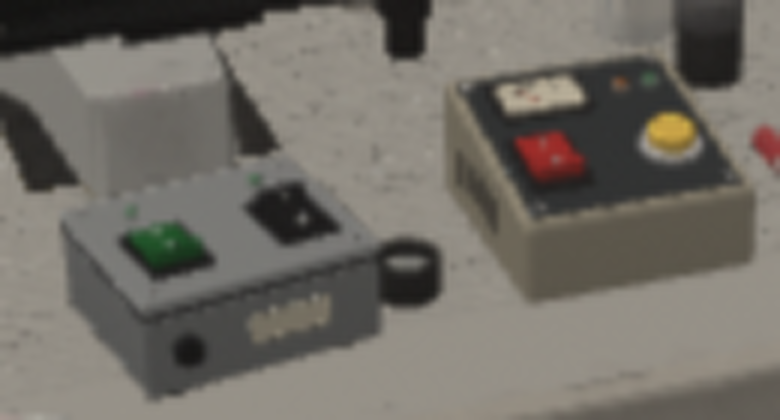

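The green rocker at (165,245) is now flipped on, with its near half up. The black one at (290,210) is unchanged, red is on, the button is out and both boxes are in place.

```bash
python3 -c "
from h import *
print(finish_job())"
```

```text
the job is handed in; nothing more can be done
None
```

I switched the lamp supply on, held the ignition button home for over 1.3 s and released it, then switched the green rocker on; in the last picture black was still off and both boxes in place, and the job is handed in, with no verdict returned.

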